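Load the sample holder under the stage clip

ROBOT

A 7-joint arm with a two-finger parallel gripper is mounted at the origin on the work surface. World frame = base frame: x ahead of the robot, y to its left, z up, the work surface at z = 0. Lengths are in m, angles in degrees, forces in N, time in s.
With the tool pointing down it reaches from about 0.425 to 0.875 m from the base axis. Payload 4.7 kg.
Tool frame: the origin (TCP) lies on the mounting face of the last link; the fingertips stand 182 mm ahead of it and the grasp point (between the pads) lies 164 mm ahead of it; z points along the fingers, y is the line along which they close (so a half turn about z gives the same grasp; the last joint's range is limited). The gripper opens to 87 mm and grips with 3 to 60 N. Pads are 19 mm wide; open, the fingers measure 117 mm over their backs; the gripper's body (75 mm by 190 mm) begins 51 mm behind the grasp point.
Start: joints at [75.579, 18.392, -4.016, 83.108, 1.295, 78.541, -3.26], TCP at [0.171, -0.627, 0.405] pointing down, gripper open.
Joint ranges: [-163.93, 163.93], [-17.29, 119.83], [-79.2, 71.16], [3.27, 140.29], [-89.18, 269.18], [5.43, 117.66], [-154.24, 154.24]. Speed limits (degrees/s): [147.25, 147.25, 180, 180, 180, 180, 180].

INTERFACE

Orientations are given as [roll, pitch, yaw] about the fixed x, y, z axes, in that order (R = Rz(yaw) Ry(pitch) Rx(roll)).
In Python, from cell import env gives the robot as it stands.
- The arm moves only by the tool servo_tool, never from a script. Its argument "plan" is a list of rows, each an object with "xyz": the shift along the tool's x, y, z in cm, a list of three; "twist": the turn, a rotation vector about the tool's x, y, z in degrees, a list of three; "jaw": the closure, from 0 (fully open) to 1 (shut). In form: [{"xyz": [x, y, z], "twist": [wx, wy, wz], "jaw": jaw}, ...]. A call has 1 to 10 rows; each row is the pose to reach, as a shift and turn from the pose commanded when the call began, along the tool's axes at that moment; what a row does not reach only later rows make up. A row lasts 1/12 s, in which the tool goes at most 41.7 mm and 7.16 degrees, less where a joint would pass 70% of its speed; a pose out of reach is approached as far as the arm can. A call with a gripper value outside its range is refused whole. The fingers move at their own pace and stop on an object; "newtons" is the grip in N (left out, the last holds). Time passes only in rows, so rows that repeat a pose let the fingers close. It gives the time, the measured TCP pose, the force, the opening and the grip force at its end, in the units of the state.
- env.get_obs(): the state, without advancing time (a new reading comes with each control period).
- env.read_camera(name): name is "scene" or "top"; returns a dict with "img" (384x512x3 uint8, red, green, blue), "camera_matrix" (3x3 intrinsics, pixels), "k1" (the pictures are not rectified: a ray, as slopes to the right and down, at radius r is drawn at 1 + k1 r^2 times it, then the intrinsics apply), "R" (3x3) and "t" (3): a world point X has camera coordinates R X + t. Camera axes: x right, y down, z forward; pixel columns grow to the right and rows downward; lengths in m; the calibration is good to about 2 mm. A picture is of the moment at which its call begins. There is no depth.
- env.sign_off(): hands the job in; it is judged then, once.
The state is a dict: "time_s": time; "qpos": joint angles; "joint_velocities": joint speeds; "effort": joint torques, N m; "tool_pos": TCP position; "tool_rot": TCP orientation; "force": force on the tool from outside, world axes, zero at the start; "wrist_torque": the same for the moment, N m; "grip_width": finger opening in m; "grasp_force": force on a finger pad.
Only numpy, scipy, OpenCV 4.12 (cv2) and the standard library are available. Lean on these libraries where they do the work, as an engineer would, in place of code of your own. Each camera call takes 0.05 s, during which the arm holds its last target. There are 200 camera calls.

TASK

Load the reader: with one fingertip press the stage clip's long steel press bar down and keep it down, and meanwhile with another fingertip push the flat black sample holder along its channel, under the raised jaw, until it is fully home against the end stop. Then let the bar up so that the clip's jaw comes down on the holder and keeps it there, and move the hand clear. Pinch or lift nothing, and leave the other things on the bench where they are.

Things in the scene. Friction and masses are not known exactly. Their poses are not given: they have to be found in the camera images.
- stage: the sample stage, a fixed low white bench reader, 256 mm long (x) and 134 mm wide (y). Origin on the table, mid-width, 104 mm from the near end, 152 mm from the far end. x points along the channel from its open end to the end stop (the pushing direction), y to the press bar's side, z up. Its aluminium deck is 40 mm above the table; behind the end stop a head stands 25 mm higher than the deck.
- end_stop (a point): foot of the end stop, an upright face across the channel's far end, on the channel's middle line: at (70, -31, 40) mm in the stage's frame. The channel lies on the deck between two guide rails 6 mm high and 8 mm thick, 49 mm apart, open at the near end (x = -96 mm).
- hinge (a point): middle of the clip's fixed hinge rod, at (-13, 5, 54) mm in the stage's frame: 8 mm thick, along x between two posts at x = -90 and 66 mm whose tops are 19 mm over the deck. It runs between the channel and the press bar.
- home (a point): fixed point on the deck where the centre of the holder's underside lies when the holder is fully home: at (38, -31, 40) mm in the stage's frame; its axes are the stage's
- holder: the sample holder, a loose flat plate of slippery black plastic with a round white sample in its top, 64 mm long (x), 46 mm wide (y), 10 mm thick, 60 to 100 g. Origin at the centre of its underside; x points to the end stop, z up. It starts flat in the channel, 40 to 54 mm short of home, in front of the jaw.
- clip (a joint): angle (rad) of the spring clip, a steel see-saw on the hinge rod: 0 = at rest, jaw down, the holder cannot pass; grows as the press bar goes down; about 0.24 = jaw resting on the holder; above 0.27 the holder passes freely; 0.42 = bar down at its hard stop. A spring returns it: pressing the bar's middle line takes about 3 N at first, 9 N at the stop.
- press_bar (a point): middle of the top of the press bar, a flat polished (slippery) steel strip 145 mm long (stage x = -85 to 60 mm), 28 mm wide, part of the clip. Its middle line is 68 mm beside the channel's (stage y = 37 mm). At rest it slopes up outwards, middle about 17 mm over the deck; at 0.38 rad level, 4 mm over the deck (below the holder's top); at the stop 2.7 mm. A tip can press it anywhere and slide along it.
- jaw (a point): lower inner edge of the jaw, a steel lip across the channel's middle that belongs to the clip: 24 mm long along the stage's x (from x = 36 to 60 mm) and 6 mm wide; it moves with the clip and lies 1.5 mm over the deck at rest
- vial: small clear vial with a white cap, 22 mm diameter, 42 mm tall, standing on the stage's head behind the end stop, a bystander to be left alone; origin at the centre of its underside
- amber_vial: small brown bottle, 36 mm diameter, 65 mm tall, standing beside the stage on the channel's side, a bystander to be left alone; origin at the centre of its underside
- reagent: clear bottle with a blue cap, 64 mm diameter, 115 mm tall, standing beside the stage's far end on the channel's side, a bystander to be left alone; origin at the centre of its underside
- spatula: thin steel double-ended spatula 164 mm long, up to 13 mm wide, lying flat beside the stage on the press bar's side, a bystander to be left alone; origin at the centre of its underside
- beaker: open glass beaker, 60 mm diameter, 75 mm tall, near the stage's far end on the press bar's side, a bystander to be left alone; origin at the centre of its underside
- marker: pen about 130 mm long, 11 mm thick, white with a blue cap, lying beside the stage on the channel's side, a bystander to be left alone; origin at the centre of its underside
- stopper: black rubber stopper, 30 mm diameter, 26 mm tall, beside the stage on the press bar's side, a bystander to be left alone; origin at the centre of its underside
Not all that is in view belongs to the job. Of the things like the holder, leave any that is purple or turquoise; of the rest the smaller one is meant.

How it is judged:
By the outcome, as a careful person would: the job done as asked, in the order asked, and still so for the second after the job is handed in, with the robot touching nothing.
It also fails if it takes over 45 s, if anything falls off the work surface, if the arm or the gripper's body presses on something with over 40 N, if the wrist force passes 120 N, or if a joint passes its speed limit or range.

## Working session

There is one attempt and no reset: what is moved stays moved. The work goes in short steps, Python scripts to look and compute and a tool call to move; the robot and the scene stay as the last step left them, time stands still between calls to the robot, and variables do not carry over. Pictures are saved under pics/ and viewed, at most 10 in all, crops included, and the job is handed in when it is done.

Besides the shell and the picture viewer there is one more tool, called after "Call:" as a command line: name --argument value ..., lists and objects as JSON in quotes. servo_tool: Moves the arm, as the interface text tells. Its arguments: {"type":"object","properties":{"plan":{"type":"array","items":{"type":"object","properties":{"xyz":{"type":"array","items":{"type":"number"}},"twist":{"type":"array","items":{"type":"number"}},"jaw":{"type":"number"}}}},"newtons":{"type":"number"}},"required":["plan"]}

```bash
mkdir -p pics; ls; cat > h.py <<'E'
import numpy as np, cv2
from cell import env
def cam(n):
    return env.read_camera(n)
def ray(c,u,v):
    K=np.array(c["camera_matrix"]);d=np.array([c["k1"],0,0,0,0.])
    p=cv2.undistortPoints(np.array([[[u,v]]],float),K,d)[0,0]
    R=np.array(c["R"]);t=np.array(c["t"])
    return -R.T@t, R.T@np.array([p[0],p[1],1])
def onz(c,u,v,z):
    o,d=ray(c,u,v); return o+d*(z-o[2])/d[2]
def proj(c,X):
    r=cv2.Rodrigues(np.array(c["R"]))[0]
    return cv2.projectPoints(np.array(X,float).reshape(-1,1,3),r,np.array(c["t"]),np.array(c["camera_matrix"]),np.array([c["k1"],0,0,0,0.]))[0][:,0]
E
python3 - <<'E'
from h import *
for n in("scene","top"):
    c=cam(n); cv2.imwrite(f"pics/{n}0.png",cv2.resize(c["img"][:,:,::-1],(800,600),interpolation=cv2.INTER_CUBIC))
    print(n,ray(c,256,192),c["k1"])
print(env.get_obs())
E
```

```text
pics
scene (array([ 0.96188669, -0.40233696,  0.75593032]), array([-0.40654825,  0.49063061, -0.77105744])) -0.081996331917999
top (array([0.44088454, 0.02870354, 1.23624574]), array([ 0.1311204 , -0.02328217, -0.99112182])) -0.08600265510627035
{'time_s': 0.1, 'qpos': array([75.57722863, 18.43393644, -4.01697857, 83.16791643,  1.29605402,
       78.54170129, -3.26005183]), 'joint_velocities': array([ 0.01106491, -0.18178946,  0.03501082, -0.18448161, -0.09939241,
       -0.01681389, -0.02286158]), 'effort': array([-1.14330489e-04, -4.92573488e+01, -4.05832725e-01, -3.13398671e+01,
       -6.42616977e-02,  3.94414819e-02,  5.44731927e-05]), 'tool_pos': array([ 0.17068844, -0.62699365,  0.40378072]), 'tool_rot': array([-1.79901744e+02,  6.09564588e-03,  1.52339029e+01]), 'force': array([-0.12271273,  0.23656552, -1.07279762]), 'wrist_torque': array([-0.00524883, -0.031188  , -0.00489102]), 'grasp_force': 0.0, 'grip_width': 0.08668287363310449}
```

View pics/scene0.png

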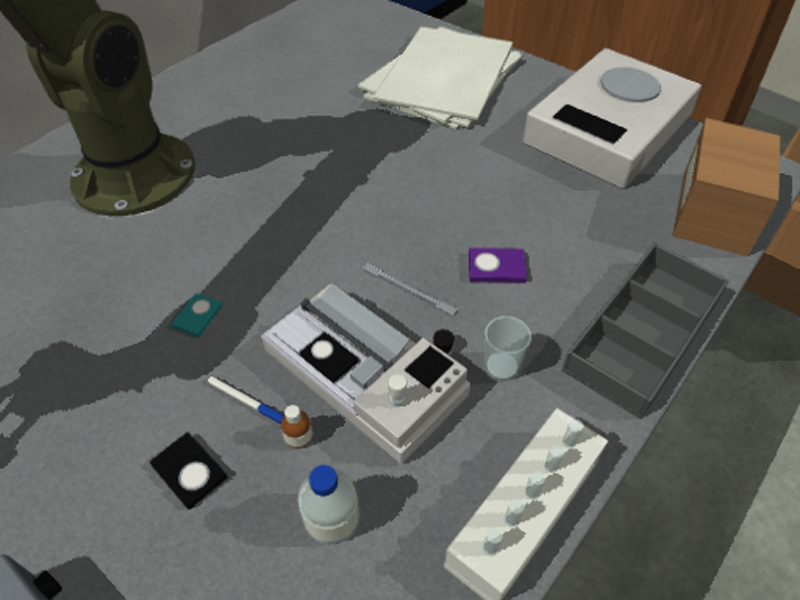

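View pics/top0.png

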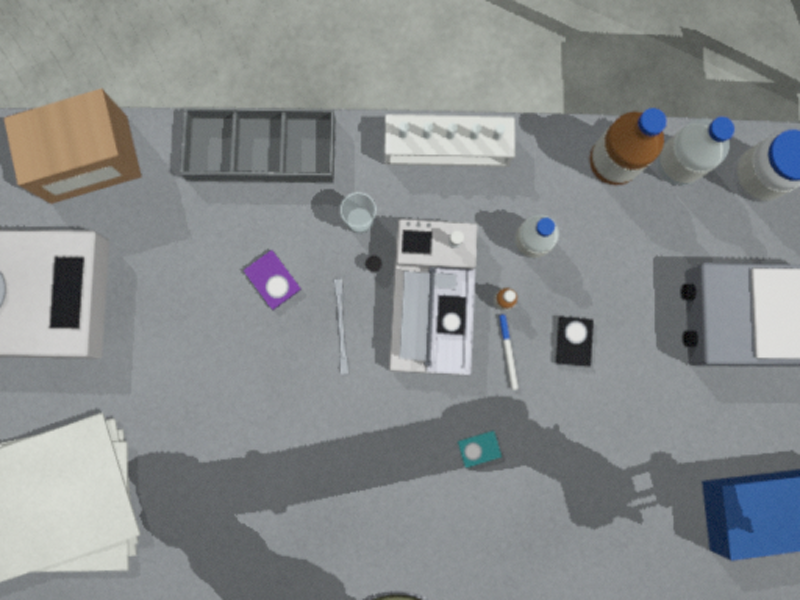

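The scene view shows the stage in the middle, with the holder in its channel at about (330,355) of 800x600. In the top view (up is +x, left is +y) the stage spans (391–476, 220–374) and the holder is near (452,315). The larger black plate at (575,341) and the purple and turquoise ones are decoys.

```bash
python3 - <<'E'
from h import *
c=cam("top"); im=c["img"]; s=cam("scene")
cr=im[130:250,235:325,::-1]; a=cv2.resize(cr,(450,600),interpolation=cv2.INTER_CUBIC)
cr=s["img"][175:300,160:310,::-1]; 
cv2.imwrite("pics/top1.png",a); cv2.imwrite("pics/scene1.png",cv2.resize(cr,(720,600),interpolation=cv2.INTER_CUBIC))
g=im.min(2)
# head top + deck outline
m=((g>140)*255).astype(np.uint8); m[:130]=0;m[250:]=0;m[:,:245]=0;m[:,310:]=0
m=cv2.morphologyEx(m,cv2.MORPH_CLOSE,np.ones((9,9)))
cs=max(cv2.findContours(m,0,2)[0],key=cv2.contourArea); r=cv2.minAreaRect(cs); print("stage rect",r,cv2.boxPoints(r))
for u,v in cv2.boxPoints(r): print(onz(c,u,v,.04),onz(c,u,v,.065))
# holder
b=((im.max(2)<40)*255).astype(np.uint8); b[:182]=0;b[225:]=0;b[:,:275]=0;b[:,:][:,302:]=0
ys,xs=np.where(b); print("holder px",xs.min(),xs.max(),ys.min(),ys.max(),len(xs))
cs=np.vstack(cv2.findContours(b,0,2)[0]); r=cv2.minAreaRect(cs);print(r)
for u,v in cv2.boxPoints(r): print(onz(c,u,v,.05))
E
```

```text
stage rect ((277.0, 189.5), (119.0, 64.0), 90.0) [[245. 130.]
 [309. 130.]
 [309. 249.]
 [245. 249.]]
[0.76469712 0.03152957 0.04      ] [0.75792985 0.03147051 0.065     ]
[ 0.76770894 -0.13890465  0.04      ] [ 0.76087873 -0.13540185  0.065     ]
[ 0.45288124 -0.13757807  0.04      ] [ 0.45263053 -0.134103    0.065     ]
[0.45117502 0.02728955 0.04      ] [0.45095996 0.0273191  0.065     ]
holder px 281 296 191 210 30
((288.5, 200.5), (19.0, 15.0), 90.0)
[ 0.60132046 -0.06384335  0.05      ]
[ 0.6018611  -0.10277897  0.05      ]
[ 0.55245232 -0.1027689   0.05      ]
[ 0.5519661  -0.06403189  0.05      ]
```

View pics/top1.png

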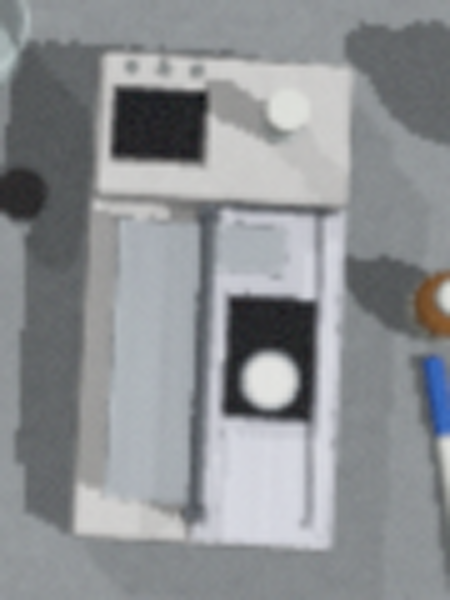

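View pics/scene1.png

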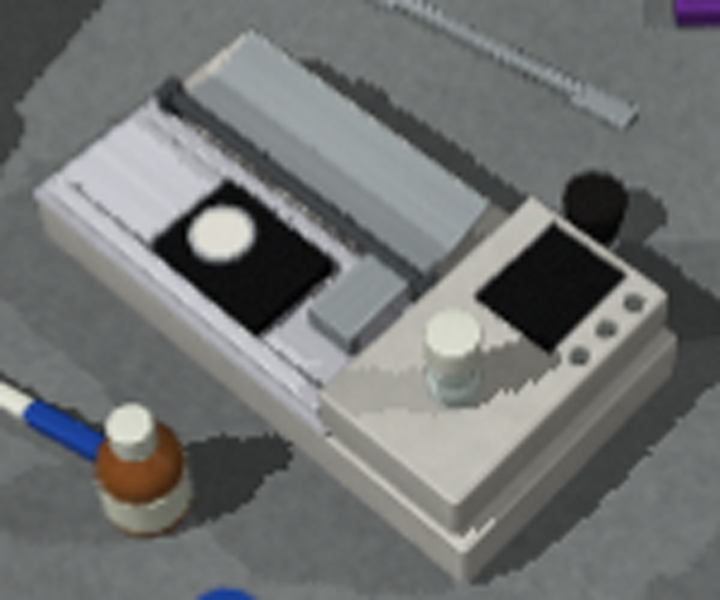

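Top crop (5x from pixel 235,130): head corners are (105,52) and (352,68), near deck corners (74,530) and (330,548), hinge rod (212,207)–(192,520), holder corners (229,295), (318,299), (313,418), (223,414). I'll fit the stage pose from these.

```bash
cat >> h.py <<'E'
def U(x,y): return 235+(x+.5)/5-.5,130+(y+.5)/5-.5
def S2W(p,P): 
    x,y,a=P; p=np.atleast_2d(p)/1000.; c,s=np.cos(a),np.sin(a)
    return np.c_[x+c*p[:,0]-s*p[:,1], y+s*p[:,0]+c*p[:,1], p[:,2]]
E
python3 - <<'E'
from h import *
from scipy.optimize import least_squares as ls
c=cam("top");s=cam("scene")
pts=[((105,52),(152,67,65)),((352,68),(152,-67,65)),((97,190),(70,67,65)),((345,206),(70,-67,65)),((74,530),(-104,67,40)),((330,548),(-104,-67,40))]
px=np.array([U(*p[0]) for p in pts]); X=np.array([p[1] for p in pts],float)
V=lambda x,y:(160+(x+.5)/4.8-.5,175+(y+.5)/4.8-.5)
ps=[((465,507),(152,-67,65)),((668,295),(152,67,65)),((532,198),(70,67,65)),((322,398),(70,-67,65)),((38,195),(-104,-67,40))]
px2=np.array([V(*p[0]) for p in ps]); X2=np.array([p[1] for p in ps],float)
f1=lambda P:(proj(c,S2W(X,P))-px).ravel(); f2=lambda P:(proj(s,S2W(X2,P))-px2).ravel()
for f in (f1,f2,lambda P:np.r_[f1(P),f2(P)]):
    r=ls(f,[.58,-.05,0]); print(r.x,np.degrees(r.x[2]),np.round(f(r.x),1))
P=r.x; np.save("P.npy",P)
W2S=lambda w:(np.array([[np.cos(P[2]),np.sin(P[2])],[-np.sin(P[2]),np.cos(P[2])]])@(np.array(w[:2])-P[:2]))*1000
for q in((229,295),(318,299),(313,418),(223,414)): print("holder",W2S(onz(c,*U(*q),.05)))
for q in((212,207),(192,520)): print("hinge",W2S(onz(c,*U(*q),.054)))
for q in((155,245),(332,265),(260,335),(232,180)): print("holder s",W2S(onz(s,*V(*q),.05)))
for q in ((-85,37,57),(60,37,57),(38,-31,40)): print(q,S2W(q,P))
E
```

```text
[ 0.58286345 -0.0539329  -0.04619278] -2.646651373735815 [-0.9 -2.3  1.2 -2.3 -1.1  1.2  1.3  1.1 -0.6  1.4  0.1  0.8]
[ 0.58363379 -0.05232899 -0.03716214] -2.1292339634320605 [ 0.4  2.5  3.8 -0.1 -0.1 -2.3 -2.5 -1.1 -1.7 -0.4]
[ 0.58339642 -0.05299437 -0.04030623] -2.3093769141002545 [-1.6 -2.4  0.5 -2.7 -1.6  1.1  0.8  0.7 -0.7  1.3 -0.   0.4 -0.2  2.8
  3.4  0.3 -0.3 -2.  -3.  -0.9 -1.9 -0.4]
holder [24.52670226 -8.28841899]
holder [ 24.94733513 -54.54773252]
holder [-37.01697852 -54.41256446]
holder [-37.39829917  -7.93679752]
hinge [69.51223416  2.83533878]
hinge [-92.78319883   5.71391175]
holder s [-36.02620053 -52.60204714]
holder s [26.99587215 -9.91652026]
holder s [ 29.1079006  -54.39110843]
holder s [-36.35936062  -6.86916371]
(-85, 37, 57) [[ 0.49995639 -0.01259932  0.057     ]]
(60, 37, 57) [[ 0.64483862 -0.01844214  0.057     ]]
(38, -31, 40) [[ 0.62011641 -0.08550042  0.04      ]]
```

The far head corners don't fit because the head is set back from the base's end. I'll refit without them, using the hinge and the holder sides, then compute the move.

```bash
cat >> h.py <<'E'
def W2S(w,P): 
    return (np.array([[np.cos(P[2]),np.sin(P[2])],[-np.sin(P[2]),np.cos(P[2])]])@(np.array(w[:2])-P[:2]))*1000
def move(o,goal,yaw):
    "shift in tool axes (cm) and turn about tool z (deg) from the measured pose"
    from scipy.spatial.transform import Rotation as R
    T=R.from_euler("xyz",o["tool_rot"],degrees=True); G=R.from_euler("xyz",[180,0,yaw],degrees=True)
    return np.round(T.inv().apply(np.array(goal)-o["tool_pos"])*100,2), np.round((T.inv()*G).as_rotvec(degrees=True),2)
E
python3 - <<'E'
from h import *
from scipy.optimize import least_squares as ls
c=cam("top")
pts=[((97,190),(70,67,65)),((345,206),(70,-67,65)),((74,530),(-104,67,40)),((330,548),(-104,-67,40)),((212,207),(66,5,54)),((192,520),(-90,5,54))]
px=np.array([U(*p[0]) for p in pts]); X=np.array([p[1] for p in pts],float)
f=lambda P:(proj(c,S2W(X,P))-px).ravel()
r=ls(f,[.58,-.05,0],loss="soft_l1"); P=r.x; print(P,np.degrees(P[2]),np.round(f(P),1)); np.save("P.npy",P)
for q in((229,295),(318,299),(313,418),(223,414)): print("holder",W2S(onz(c,*U(*q),.05),P))
for q in((118,220),(198,222),(190,508),(105,492)): print("bar",W2S(onz(c,*U(*q),.057),P))
for n,q,z in(("vial",(288,108),.107),("amber",(440,305),.06)): print(n,W2S(onz(c,*U(*q),z),P))
print("reagent",W2S(onz(c,545/1.5625,227/1.5625,.115),P))
o=env.get_obs(); g=S2W((-58,3,0),P)[0]; g[2]=.182+.13
print(g, move(o,g,np.degrees(P[2])))
E
```

```text
[ 0.58544958 -0.05424594 -0.05036576] -2.8857455127499887 [-0.8  0.1  1.5  0.2 -0.6  0.3  0.  -0.1 -0.2  0.5  0.5 -1.9]
holder [22.49527167 -6.89466743]
holder [ 23.38122235 -53.14740911]
holder [-38.58131582 -53.63556922]
holder [-39.43013365  -7.16598964]
bar [56.84429573 52.99728597]
bar [58.48907577 11.66154007]
bar [-89.06093729   7.4671041 ]
bar [-83.63094579  51.14783141]
vial [110.24221804 -27.31069349]
amber [  22.87943768 -115.17125524]
reagent [ 133.15328431 -167.29865311]
[ 0.52767417 -0.04832976  0.312     ] (array([ 49.65, -46.47,   9.27]), array([-2.000e-02,  1.000e-02,  1.811e+01]))
```

Call:
servo_tool --plan '[{"xyz": [4, -3.7, 0], "twist": [0, 0, 4], "jaw": 0.39}, {"xyz": [7, -6.5, 0], "twist": [0, 0, 8], "jaw": 0.39}, {"xyz": [10, -9.3, 0], "twist": [0, 0, 12], "jaw": 0.39}, {"xyz": [13, -12.1, 0], "twist": [0, 0, 16], "jaw": 0.39}, {"xyz": [16, -15, 0], "twist": [0, 0, 18.1], "jaw": 0.39}, {"xyz": [19, -17.8, 0], "twist": [0, 0, 18.1], "jaw": 0.39}, {"xyz": [22, -20.6, 0], "twist": [0, 0, 18.1], "jaw": 0.39}, {"xyz": [25, -23.4, 0], "twist": [0, 0, 18.1], "jaw": 0.39}, {"xyz": [27.5, -25.7, 0], "twist": [0, 0, 18.1], "jaw": 0.39}, {"xyz": [30, -28, 0], "twist": [0, 0, 18.1], "jaw": 0.39}]'

```text
time_s: 1.18
tool_pos: [0.3878, -0.2752, 0.4051]
tool_rot: [180.0, -0.0, -2.8]
force: [0.9, 0.1, -0.2]
grip_width: 0.053
grasp_force: 0.0
```

```bash
cat > st.py <<'E'
import sys
from h import *
P=np.load("P.npy"); o=env.get_obs()
g=S2W((float(sys.argv[1]),float(sys.argv[2]),0),P)[0]; g[2]=.182+float(sys.argv[3])/1000
print("t",o["time_s"],"rot",np.round(o["tool_rot"],2),"stage xy",np.round(W2S(o["tool_pos"],P),1),"tip z mm",round((o["tool_pos"][2]-.182)*1000,1),"F",np.round(o["force"],1),"w",round(o["grip_width"]*1000,1))
print("move",*move(o,g,np.degrees(P[2])))
E
python3 st.py -58 3 120
```

```text
t 1.1833 rot [ 1.7997e+02 -5.0000e-02 -2.7700e+00] stage xy [-186.3 -230.7] tip z mm 223.1 F [ 0.9  0.1 -0.2] w 53.0
move [ 12.86 -23.35  10.31] [ 0.03 -0.05  0.11]
```

Call:
servo_tool --plan '[{"xyz": [1.7, -3.1, 1], "twist": [0, 0, 0.1], "jaw": 0.39}, {"xyz": [3.4, -6.2, 2], "twist": [0, 0, 0.1], "jaw": 0.39}, {"xyz": [5.1, -9.3, 3], "twist": [0, 0, 0.1], "jaw": 0.39}, {"xyz": [6.8, -12.4, 4.5], "twist": [0, 0, 0.1], "jaw": 0.39}, {"xyz": [8.5, -15.5, 6], "twist": [0, 0, 0.1], "jaw": 0.39}, {"xyz": [10.2, -18.6, 8], "twist": [0, 0, 0.1], "jaw": 0.39}, {"xyz": [11.6, -21.2, 9.2], "twist": [0, 0, 0.1], "jaw": 0.39}, {"xyz": [12.9, -23.4, 10.3], "twist": [0, 0, 0.1], "jaw": 0.39}, {"xyz": [12.9, -23.4, 10.3], "twist": [0, 0, 0.1], "jaw": 0.39}, {"xyz": [12.9, -23.4, 10.3], "twist": [0, 0, 0.1], "jaw": 0.39}]'

```text
time_s: 2.02
tool_pos: [0.5273, -0.0494, 0.3011]
tool_rot: [-180.0, 0.1, -2.8]
force: [0.0, -0.3, -1.3]
grip_width: 0.0535
grasp_force: 0.0
```

```bash
python3 st.py -58 3 62; python3 - <<'E'
from h import *
P=np.load("P.npy"); s=cam("scene"); 
im=s["img"].copy()
cv2.imwrite("pics/scene2.png",cv2.resize(im[150:300,130:330,::-1],(800,600),interpolation=cv2.INTER_CUBIC))
E
```

```text
t 2.0167 rot [-1.7995e+02  9.0000e-02 -2.7600e+00] stage xy [-58.3   1.9] tip z mm 119.1 F [ 0.  -0.3 -1.3] w 53.5
move [ 0.04 -0.11  5.71] [-0.05  0.09  0.12]
```

View pics/scene2.png

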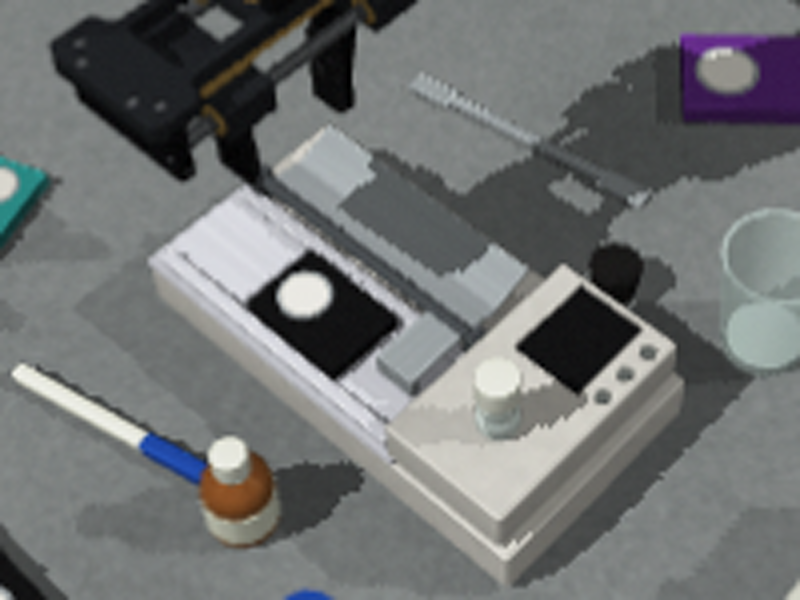

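The picture shows the hand straddling the hinge, with the channel finger near (240,150) behind the holder and the other finger over the bar's near end. Descending.

Call:
servo_tool --plan '[{"xyz": [0.04, -0.1, 2], "twist": [0, 0, 0.1], "jaw": 0.39}, {"xyz": [0.04, -0.1, 4], "twist": [0, 0, 0.1], "jaw": 0.39}, {"xyz": [0.04, -0.1, 5.7], "twist": [0, 0, 0.1], "jaw": 0.39}, {"xyz": [0.04, -0.1, 6.3], "twist": [0, 0, 0.1], "jaw": 0.39}, {"xyz": [0.04, -0.1, 6.7], "twist": [0, 0, 0.1], "jaw": 0.39}, {"xyz": [0.04, -0.1, 6.9], "twist": [0, 0, 0.1], "jaw": 0.39}, {"xyz": [0.04, -0.1, 6.9], "twist": [0, 0, 0.1], "jaw": 0.39}]'

```text
time_s: 2.65
tool_pos: [0.5278, -0.0514, 0.2338]
tool_rot: [179.9, -0.0, -3.2]
force: [-1.7, -3.8, 4.4]
grip_width: 0.053
grasp_force: 2.8
```

```bash
python3 st.py -58 3 43.5
```

```text
t 2.65 rot [ 1.7989e+02 -4.0000e-02 -3.1600e+00] stage xy [-57.7  -0.1] tip z mm 51.8 F [-1.7 -3.8  4.4] w 53.0
move [-0.03 -0.31  0.83] [ 0.11 -0.04 -0.27]
```

Call:
servo_tool --plan '[{"xyz": [0, 0, 0.3], "twist": [0, 0, 0], "jaw": 0.39}, {"xyz": [0, 0, 0.6], "twist": [0, 0, 0], "jaw": 0.39}, {"xyz": [0, 0, 0.7], "twist": [0, 0, 0], "jaw": 0.39}, {"xyz": [0, 0, 0.7], "twist": [0, 0, 0], "jaw": 0.39}, {"xyz": [0, 0, 0.7], "twist": [0, 0, 0], "jaw": 0.39}]'

```text
time_s: 3.07
tool_pos: [0.5284, -0.0517, 0.2281]
tool_rot: [179.8, -0.1, -3.2]
force: [-3.4, -4.1, 9.7]
grip_width: 0.0533
grasp_force: 5.0
```

```bash
python3 st.py -58 3 43.5
```

```text
t 3.0667 rot [ 1.7982e+02 -1.5000e-01 -3.1500e+00] stage xy [-57.1  -0.3] tip z mm 46.1 F [-3.4 -4.1  9.7] w 53.3
move [-0.09 -0.33  0.26] [ 0.18 -0.15 -0.27]
```

Call:
servo_tool --plan '[{"xyz": [0, 0, 0.1], "twist": [0, 0, 0], "jaw": 0.39}, {"xyz": [0, 0, 0.2], "twist": [0, 0, 0], "jaw": 0.39}, {"xyz": [0, 0, 0.2], "twist": [0, 0, 0], "jaw": 0.39}, {"xyz": [0, 0, 0.2], "twist": [0, 0, 0], "jaw": 0.39}]'

```text
time_s: 3.4
tool_pos: [0.5285, -0.0519, 0.2266]
tool_rot: [179.8, -0.2, -3.2]
force: [-5.3, -5.1, 13.3]
grip_width: 0.0536
grasp_force: 6.4
```

```bash
python3 st.py -58 3 43.5;  python3 - <<'E'
from h import *
s=cam("scene"); im=s["img"]
cv2.imwrite("pics/scene3.png",cv2.resize(im[170:270,150:283,::-1],(798,600),interpolation=cv2.INTER_CUBIC))
E
```

```text
t 3.4 rot [ 1.7978e+02 -1.6000e-01 -3.1700e+00] stage xy [-57.   -0.5] tip z mm 44.6 F [-5.3 -5.1 13.3] w 53.6
move [-0.1  -0.35  0.11] [ 0.22 -0.16 -0.28]
```

View pics/scene3.png

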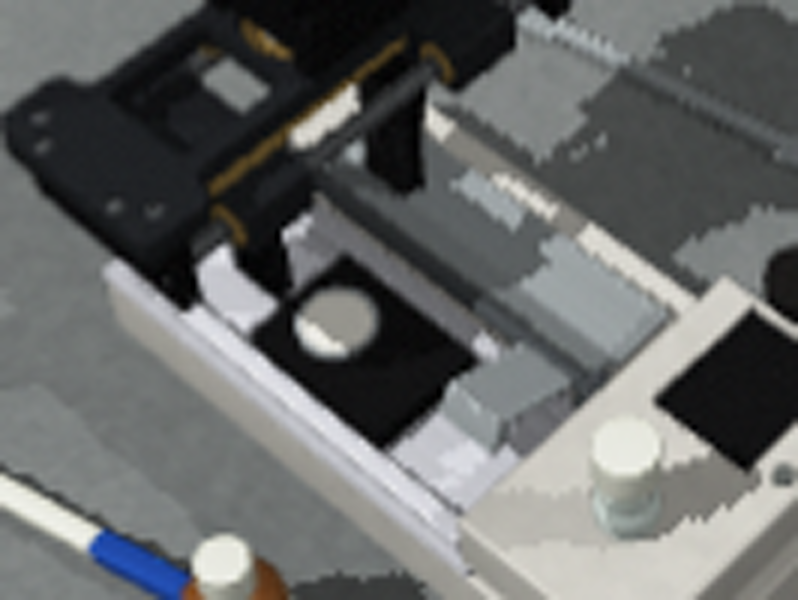

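The jaw at (510,390) is raised, the bar is down, and the channel finger at (265,260) sits behind the holder with a gap. Now I'll push slowly along +x while holding the bar down.

Call:
servo_tool --plan '[{"xyz": [0.3, 0, 0.02], "twist": [0, 0, 0], "jaw": 0.39}, {"xyz": [0.6, -0.05, 0.02], "twist": [0, 0, 0], "jaw": 0.39}, {"xyz": [0.9, -0.1, 0.02], "twist": [0, 0, 0], "jaw": 0.39}, {"xyz": [1.2, -0.15, 0.02], "twist": [0, 0, 0], "jaw": 0.39}, {"xyz": [1.5, -0.15, 0.02], "twist": [0, 0, 0], "jaw": 0.39}, {"xyz": [1.8, -0.15, 0.02], "twist": [0, 0, 0], "jaw": 0.39}, {"xyz": [2.1, -0.15, 0.02], "twist": [0, 0, 0], "jaw": 0.39}, {"xyz": [2.4, -0.15, 0.02], "twist": [0, 0, 0], "jaw": 0.39}]'

```text
time_s: 4.12
tool_pos: [0.5521, -0.0496, 0.2258]
tool_rot: [180.0, -0.1, -3.1]
force: [-4.8, -0.3, 10.1]
grip_width: 0.0528
grasp_force: 5.3
```

```bash
python3 st.py -3.5 3 43.5;  python3 - <<'E'
from h import *
s=cam("scene"); im=s["img"]
cv2.imwrite("pics/scene4.png",cv2.resize(im[170:270,150:283,::-1],(798,600),interpolation=cv2.INTER_CUBIC))
E
```

```text
t 4.1167 rot [ 1.7997e+02 -5.0000e-02 -3.0800e+00] stage xy [-33.5   3. ] tip z mm 43.8 F [-4.8 -0.3 10.1] w 52.8
move [ 3.   -0.02  0.03] [ 0.03 -0.05 -0.2 ]
```

View pics/scene4.png

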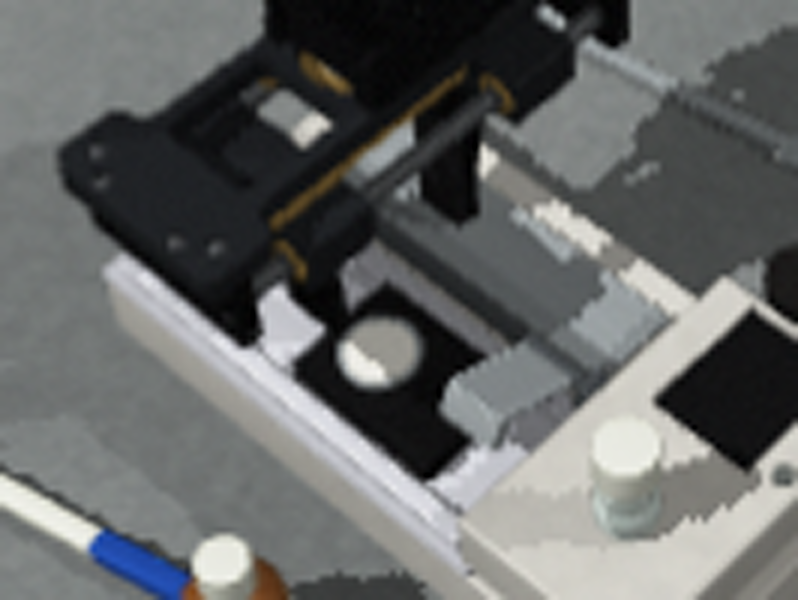

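The holder is moving under the raised jaw with the bar still down. Continuing toward home.

Call:
servo_tool --plan '[{"xyz": [0.3, 0, 0], "twist": [0, 0, 0], "jaw": 0.39}, {"xyz": [0.6, 0, 0], "twist": [0, 0, 0], "jaw": 0.39}, {"xyz": [0.9, 0, 0], "twist": [0, 0, 0], "jaw": 0.39}, {"xyz": [1.2, 0, 0], "twist": [0, 0, 0], "jaw": 0.39}, {"xyz": [1.5, 0, 0], "twist": [0, 0, 0], "jaw": 0.39}, {"xyz": [1.8, 0, 0], "twist": [0, 0, 0], "jaw": 0.39}, {"xyz": [2.1, 0, 0], "twist": [0, 0, 0], "jaw": 0.39}, {"xyz": [2.4, 0, 0], "twist": [0, 0, 0], "jaw": 0.39}, {"xyz": [2.6, 0, 0], "twist": [0, 0, 0], "jaw": 0.39}]'

```text
time_s: 4.92
tool_pos: [0.5782, -0.0509, 0.2259]
tool_rot: [180.0, -0.1, -3.1]
force: [-9.6, -0.3, 11.0]
grip_width: 0.0533
grasp_force: 7.5
```

```bash
python3 st.py -3.5 3 43.5
```

```text
t 4.9167 rot [ 1.7999e+02 -6.0000e-02 -3.0800e+00] stage xy [-7.5  3. ] tip z mm 43.9 F [-9.6 -0.3 11. ] w 53.3
move [ 0.39 -0.    0.04] [ 0.01 -0.06 -0.2 ]
```

Call:
servo_tool --plan '[{"xyz": [0.1, 0, 0], "twist": [0, 0, 0], "jaw": 0.39}, {"xyz": [0.2, 0, 0], "twist": [0, 0, 0], "jaw": 0.39}, {"xyz": [0.2, 0, 0], "twist": [0, 0, 0], "jaw": 0.39}]'

```text
time_s: 5.17
tool_pos: [0.5789, -0.051, 0.2255]
tool_rot: [180.0, 0.2, -3.1]
force: [-10.1, -0.9, 12.7]
grip_width: 0.0531
grasp_force: 7.7
```

```bash
python3 st.py -3.5 3 43.5;  python3 - <<'E'
from h import *
s=cam("scene"); im=s["img"]
cv2.imwrite("pics/scene5.png",cv2.resize(im[180:280,170:303,::-1],(798,600),interpolation=cv2.INTER_CUBIC))
E
```

```text
t 5.1667 rot [179.97   0.18  -3.11] stage xy [-6.7  2.9] tip z mm 43.5 F [-10.1  -0.9  12.7] w 53.1
move [ 0.32 -0.01  0.  ] [ 0.03  0.18 -0.22]
```

View pics/scene5.png

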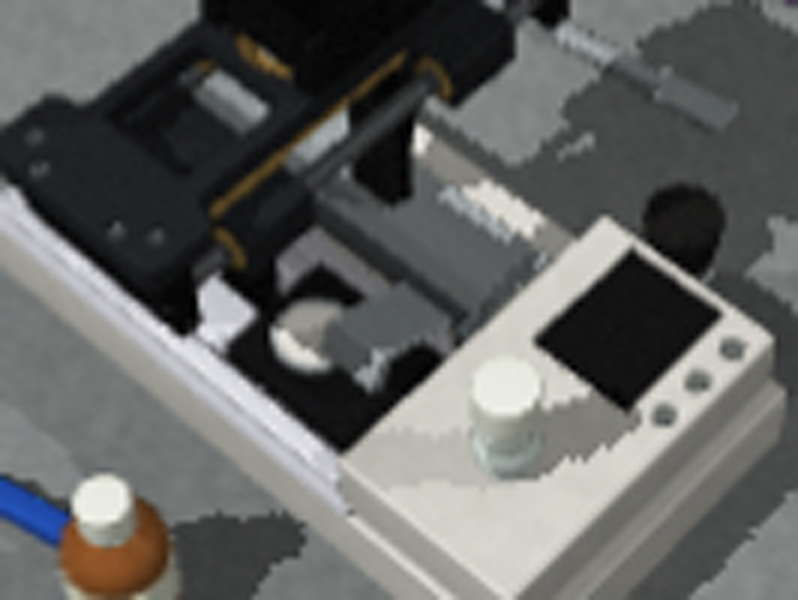

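The holder is under the jaw and close to the stop; the head hides the last gap. I'll push on and watch the force.

Call:
servo_tool --plan '[{"xyz": [0.1, 0, 0], "twist": [0, 0, 0], "jaw": 0.39}, {"xyz": [0.2, 0, 0], "twist": [0, 0, 0], "jaw": 0.39}, {"xyz": [0.3, 0, 0], "twist": [0, 0, 0], "jaw": 0.39}, {"xyz": [0.3, 0, 0], "twist": [0, 0, 0], "jaw": 0.39}]'

```text
time_s: 5.55
tool_pos: [0.5802, -0.051, 0.2254]
tool_rot: [179.9, 0.5, -3.1]
force: [-16.6, 0.9, 19.1]
grip_width: 0.0531
grasp_force: 12.3
```

```bash
python3 st.py -3.5 3 43.5
```

```text
t 5.55 rot [179.93   0.53  -3.13] stage xy [-5.4  3. ] tip z mm 43.4 F [-16.6   0.9  19.1] w 53.1
move [ 0.19  0.   -0.01] [ 0.07  0.53 -0.25]
```

```bash
python3 - <<'E'
from h import *
P=np.load("P.npy"); s=cam("scene")
V1=lambda x,y:(160+(x+.5)/4.8-.5,175+(y+.5)/4.8-.5)
V5=lambda x,y:(170+(x+.5)/6-.5,180+(y+.5)/6-.5)
print("start near-right corner",W2S(onz(s,*V1(155,245),.05),P))
for x in (0,2,4,6): 
    q=proj(s,S2W((x,-54,50),P))[0]; print(x,(q-[170,180]+.5)*6-.5)
# black/bright transition along the line y=-50, z=50
for x in np.arange(-16,14,2): 
    q=proj(s,S2W((x,-50,50),P))[0]; print(x,s["img"][int(round(q[1])),int(round(q[0]))].mean().round(),end=" ; ")
E
```

```text
start near-right corner [-37.60880061 -51.81517692]
0 [205.1183509  343.22423806]
2 [209.24990545 346.64016746]
4 [213.39052237 350.06318629]
6 [217.54022232 353.49330905]
-16 5.0 ; -14 7.0 ; -12 8.0 ; -10 15.0 ; -8 15.0 ; -6 78.0 ; -4 210.0 ; -2 225.0 ; 0 223.0 ; 2 206.0 ; 4 136.0 ; 6 136.0 ; 8 35.0 ; 10 19.0 ; 12 18.0 ;
```

The holder's near edge is at stage x of about 7 mm (6 expected at home) and the push force climbs with the tip standing still, so it is home. Backing off slightly with the bar still down, then letting the bar up gently.

Call:
servo_tool --plan '[{"xyz": [-0.3, 0, 0], "twist": [0, 0, 0], "jaw": 0.39}, {"xyz": [-0.6, 0, 0], "twist": [0, 0, 0], "jaw": 0.39}, {"xyz": [-0.9, 0, 0], "twist": [0, 0, 0], "jaw": 0.39}, {"xyz": [-1.1, 0, 0], "twist": [0, 0, 0], "jaw": 0.39}, {"xyz": [-1.1, 0, -0.2], "twist": [0, 0, 0], "jaw": 0.39}, {"xyz": [-1.1, 0, -0.4], "twist": [0, 0, 0], "jaw": 0.39}, {"xyz": [-1.1, 0, -0.6], "twist": [0, 0, 0], "jaw": 0.39}, {"xyz": [-1.1, 0, -0.8], "twist": [0, 0, 0], "jaw": 0.39}, {"xyz": [-1.1, 0, -1], "twist": [0, 0, 0], "jaw": 0.39}, {"xyz": [-1.1, 0, -1.3], "twist": [0, 0, 0], "jaw": 0.39}]'

```text
time_s: 6.43
tool_pos: [0.5713, -0.051, 0.2363]
tool_rot: [180.0, 0.1, -3.1]
force: [0.6, -0.5, -0.2]
grip_width: 0.0533
grasp_force: 0.0
```

```bash
python3 st.py -60 3 200
```

```text
t 6.4333 rot [ 1.80e+02  6.00e-02 -3.08e+00] stage xy [-14.3   2.6] tip z mm 54.3 F [ 0.6 -0.5 -0.2] w 53.3
move [ -4.59  -0.03 -14.56] [ 0.    0.06 -0.19]
```

Call:
servo_tool --plan '[{"xyz": [0, 0, -1.5], "twist": [0, 0, 0], "jaw": 0.39}, {"xyz": [0, 0, -4], "twist": [0, 0, 0], "jaw": 0.39}, {"xyz": [0, 0, -8], "twist": [0, 0, 0], "jaw": 0.39}, {"xyz": [0, 0, -12], "twist": [0, 0, 0], "jaw": 0.39}, {"xyz": [0, 0, -16], "twist": [0, 0, 0], "jaw": 0.39}, {"xyz": [-2, 3, -17], "twist": [0, 0, 0], "jaw": 0.39}, {"xyz": [-4, 6.5, -17], "twist": [0, 0, 0], "jaw": 0.39}, {"xyz": [-6, 10, -17], "twist": [0, 0, 0], "jaw": 0.39}, {"xyz": [-8, 13.5, -17], "twist": [0, 0, 0], "jaw": 0.39}, {"xyz": [-10, 17, -17], "twist": [0, 0, 0], "jaw": 0.39}]'

```text
time_s: 7.27
tool_pos: [0.4612, -0.2164, 0.4068]
tool_rot: [180.0, -0.0, -3.1]
force: [0.2, -0.4, 0.1]
grip_width: 0.0531
grasp_force: 0.0
```

Call:
servo_tool --plan '[{"xyz": [-2, 3.5, 0], "twist": [0, 0, 0], "jaw": 0.39}, {"xyz": [-4, 7, 0], "twist": [0, 0, 0], "jaw": 0.39}, {"xyz": [-6, 10.5, 0], "twist": [0, 0, 0], "jaw": 0.39}, {"xyz": [-8, 13.5, 0], "twist": [0, 0, 0], "jaw": 0.39}, {"xyz": [-8, 15, 0], "twist": [0, 0, 0], "jaw": 0.39}, {"xyz": [-8, 15, 0], "twist": [0, 0, 0], "jaw": 0.39}, {"xyz": [-8, 15, 0], "twist": [0, 0, 0], "jaw": 0.39}]'

```text
time_s: 7.85
tool_pos: [0.3747, -0.3609, 0.4063]
tool_rot: [-179.9, -0.0, -3.1]
force: [0.3, 1.0, 0.3]
grip_width: 0.0531
grasp_force: 0.0
```

```bash
python3 - <<'E'
from h import *
c=cam("top"); s=cam("scene")
a=cv2.resize(c["img"][130:250,235:325],(450,600),interpolation=cv2.INTER_CUBIC); b=cv2.resize(s["img"][165:285,170:240],(350,600),interpolation=cv2.INTER_CUBIC)
cv2.imwrite("pics/fin.png",np.hstack([a,b])[:,:,::-1])
E
```

```text
(no output)
```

View pics/fin.png

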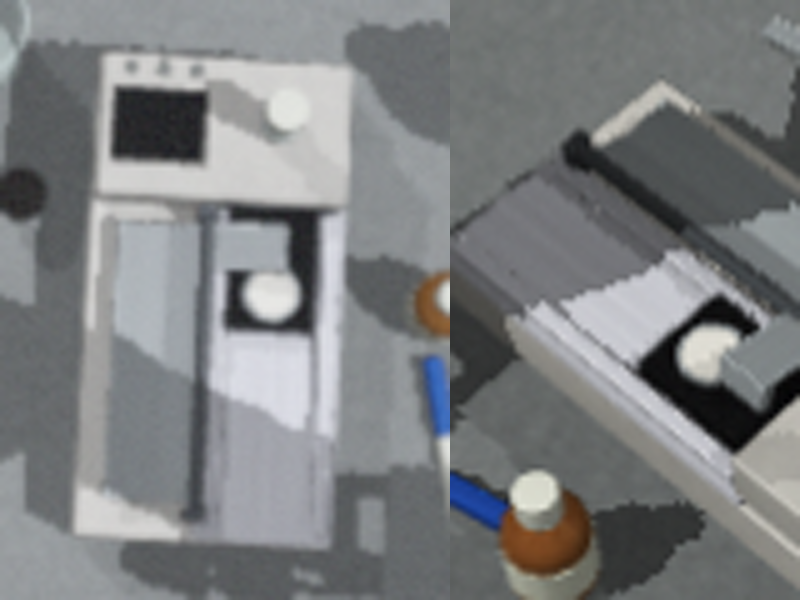

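The final views show the holder flush against the head's face (far edge about row 207, no deck visible in between), the jaw down on it, and the bystanders in place. Handing in.

```bash
python3 -c "
from cell import env; print(env.sign_off())"
```

```text
the job is handed in; nothing more can be done
None
```

The holder looks fully home against the end stop with the clip's jaw down on it and the hand clear; the job is handed in at about 8 s of robot time, and no verdict came back.

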